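# Seal the dross can

### The job

The steel dross can leaning in its tilted stand has to be sealed: set its loose lid squarely home on the mouth with the groove on the lid's bracket in line with the wire bail, then swing the bail over from the back, past the bracket's rear crest, so that it snaps into the groove and clamps the lid. Let go, and do not disturb the scraper and the small steel vial beside them.

Things in the scene. Friction and masses are not known exactly. Their poses are not given: they have to be found in the camera images.
- lid_grip (a point): Loose steel lid, lying right way up on the bench; centre of the upright bracket on its middle (its handle), 25 mm above the plate's top, 44 mm above the lid's underside. z: lid's axis, up; y: along the groove and across the bracket's two flat cheeks, 28 mm outside to outside, 48 mm long (x), 32 mm high: grasp here. The same after half a turn about z. Lid mass 0.22 to 0.42 kg.
- lid: The same lid; origin: centre of its underside. From below: round spigot 86 mm across, 10 mm deep, lower edge chamfered; black rubber seal 99 mm across, 3 mm thick; plate 108 mm across, 6 mm thick (top at z = 19 mm); bracket up to z = 66 mm. Same axes as lid_grip.
- lid_groove (a point): Groove across the bracket's top, where the bail's bar comes to rest: this point is where the bar's centre line lies, 23.9 mm above lid_grip. On either side (x = +5.8 and -5.8 mm) a rounded crest along y, top 66 mm above the lid's underside, 28 mm long; outside them ramps fall away at 24 degrees, from x = 22 mm at 45 degrees, to x = +30 and -30 mm.
- seat (a point): Point fixed to the can: where lid_grip lies when the lid is fully home. The can is fixed and leans 30 degrees to its front (about towards the robot). z: the can's axis, out of the mouth, 30 degrees from vertical; y: level, parallel to the bail's hinge; x: to the can's rear, upper side. The lid's y must lie along this y, either way round.
- mouth (a point): Centre of the can's mouth in the plane of its rim, 34 mm below seat along the can's axis; same axes. Opening about 91 mm across: the spigot enters with 2 to 3 mm to spare all round, and the seal rests on the rim. Neck 100 mm across outside, body 120 mm, can 150 mm long along its axis, held in a grey sheet-steel stand 220 x 130 mm.
- bail_pivot (a point): Point on the bail's hinge axis in the middle of the can's neck: 30 mm below the mouth, 64 mm below seat along the can's axis; axes of seat. The hinge axis is y.
- bail (a joint): Angle of the wire bail about its hinge, rad: 0 = standing along the can's axis over the middle of the lid (clamped in the groove when the lid is on); positive = swung to the rear (+x of seat), 1.15 to 1.45 at the start. Stops at 1.5 and -1.5. A little friction: it stays where it is put.
- bail_mid (a point): Middle of the bail's cross bar, 8 mm round steel wire, straight for 50 mm to either side, parallel to seat's y; 86.7 mm from the hinge axis when relaxed. Legs 62 mm to either side. Pinch or push the bar beside its middle (34 mm off is good), where fingers pass clear of the lid's bracket. z: away from the hinge along the legs; y: along the bar.
- bail_wire: The wire bail as a whole; origin on the hinge axis, z along its legs. It is springy along z, 3.5 N/mm: to climb the rear ramp (from about 0.24 rad) and pass its crest (about 0.07 rad) it must stretch 3 mm, with 6 to 15 N of push on the bar; let the bar move outwards, or help it out. In the groove it stays stretched 1 mm and presses on the lid with about 4 N.
- scraper: Bystander between the lid and the can: scraper with a round grey handle, 210 mm long, 30 mm wide, 23 mm high, lying along x in the middle of the bench; origin near its middle, on the bench.
- vial: Bystander nearer the robot: small upright steel vial, 26 mm in diameter, 68 mm high; origin under its centre.
Things that resemble listed ones, but are neither listed nor needed, are in the scene too. Leave any green or orange look-alike of the lid alone.

How it is judged:
By the outcome, as a careful person would: the job done as asked, in the order asked, and still so for the second after the job is handed in, with the robot touching nothing.
It also fails if it takes over 67 s, if anything falls off the work surface, if the arm or the gripper's body presses on something with over 40 N, if the wrist force passes 120 N, or if a joint passes its speed limit or range.

### The arm

A 7-joint arm with a two-finger parallel gripper is mounted at the origin on the work surface. World frame = base frame: x ahead of the robot, y to its left, z up, the work surface at z = 0. Lengths are in m, angles in rad, forces in N, time in s.
With the tool pointing down it reaches from about 0.425 to 0.925 m from the base axis. Payload 6.8 kg.
Tool frame: the origin (TCP) lies on the front face of the gripper's body, between the roots of the fingers; the fingertips stand 73 mm ahead of it and the grasp point (between the pads) lies 54 mm ahead of it (env.nose_length is the distance from the TCP to the fingertips, in m); z points along the fingers, y is the line along which they close (so a half turn about z gives the same grasp; the last joint's range is limited). The gripper opens to 85 mm and grips with 20 to 120 N. Pads are 22 mm wide; open, the fingers measure 114 mm over their backs; the gripper's body (76 mm by 85 mm) begins 54 mm behind the grasp point. The pads swing forward as they close: fully open they stand 13 mm farther back than shut.
Start: joints at [-1.279, 0.477, 0.022, 1.555, -0.011, 1.109, -0.083], TCP at [0.263, 0.622, 0.304] pointing down, gripper open.
Joint ranges: [-2.96, 2.96], [-0.34, 2.1], [-1.41, 1.46], [0.24, 2.44], [-1.37, 4.51], [0.17, 1.92], [-2.96, 2.96]. Speed limits (rad/s): [2.39, 2.39, 3.14, 3.14, 3.14, 3.14, 3.14].

### API

Orientations are given as a unit quaternion [w, x, y, z].
In Python, from cell import env, kin, camera, calibration, job gives the robot as it stands. The module is installed in compiled form; this text tells all that it offers. Calls block until the motion is done:
- env.reach(position, orientation): joint-space move of the TCP to a pose.
- env.movel(position, velocity=0.15, rot=None, stop_force=None): straight line of the TCP; rot=None keeps the orientation; velocity is the mean speed in m/s. With stop_force (N) it stops when the force on the tool has changed by that much, and returns True; else False.
- env.goto_joints(angles): joint-space move.
- env.grip(opening, f_grip=None): finger opening in m; f_grip is the grip in N (None keeps the last); returns when the fingers have stopped.
- env.dwell(seconds).
- kin.inverse_kinematics(position, orientation): joint angles nearest the present ones, or None.
- env.get_state(): the state.
- camera(name): name is "side" or "top" or "wrist"; returns (picture, depth): 420x560x3 uint8, blue, green, red; 420x560 float32, m along the optical axis (not along the pixel's ray), 0 where there is no reading.
- calibration(name): a dict with "fx", "fy", "cx", "cy" (pixels), "rvec" (rotation vector, rad) and "tvec" (3), from world to camera coordinates, as OpenCV has them. Camera axes: x right, y down, z forward; pixel columns grow to the right and rows downward; lengths in m; the calibration is good to about 2 mm. A picture is of the moment at which its call begins: read the wrist's pose just before it. calibration takes no time and is no camera call; for the wrist camera it gives the pose at the moment of the call.
A pose or a line that the arm cannot do raises env.PlanningError and nothing moves.
- job.job_done(): hands the job in; it is judged then, once.
The state is a dict: "time": time; "qpos": joint angles; "joint_velocities": joint speeds; "joint_torque": joint torques, N m; "tcp_pos": TCP position; "orientation": TCP orientation; "force": force on the tool from outside, world axes, zero at the start; "torque": the same for the moment, N m; "opening": finger opening in m; "gripper_force": force on a finger pad.
Only numpy, scipy, OpenCV 4.12 (cv2) and the standard library are available. Lean on these libraries where they do the work, as an engineer would, in place of code of your own. Each camera call takes 0.05 s, during which the arm holds its last target. There are 200 camera calls.

## Working session

There is one attempt and no reset: what is moved stays moved. The work goes in short steps, each a Python script; the robot and the scene stay as the last script left them, time stands still between calls to the robot, and variables do not carry over. Pictures are saved under pics/ and viewed, at most 10 in all, crops included, and the job is handed in when it is done.

```bash
mkdir -p pics
cat > h.py <<'E'
import numpy as np,cv2
from scipy.spatial.transform import Rotation as R
from cell import env,kin,camera,calibration,job
def cam(n):
    c=calibration(n);im,d=camera(n);return im,d,c
def cloud(d,c):
    v,u=np.mgrid[:d.shape[0],:d.shape[1]]
    P=np.stack([(u-c['cx'])/c['fx']*d,(v-c['cy'])/c['fy']*d,d],-1)
    Rm=cv2.Rodrigues(np.array(c['rvec'],float))[0]
    W=(P-np.array(c['tvec']).ravel())@Rm
    W[d<=0]=np.nan
    return W
def proj(p,c):
    return cv2.projectPoints(np.array(p,float).reshape(-1,1,3),np.array(c['rvec'],float),np.array(c['tvec'],float),np.array([[c['fx'],0,c['cx']],[0,c['fy'],c['cy']],[0,0,1]]),None)[0].reshape(-1,2)
def q(M): 
    a=R.from_matrix(M).as_quat();return [a[3],a[0],a[1],a[2]]
def st(): 
    s=env.get_state();print('t',round(s['time'],2),'tcp',np.round(s['tcp_pos'],4),'q',np.round(s['qpos'],2),'F',np.round(s['force'],1),'op',round(s['opening'],4),'gf',np.round(s['gripper_force'],1));return s
E
python3 - <<'E'
from h import *
for n in ['top','side']:
    im,d,c=cam(n);cv2.imwrite(f'pics/{n}0.png',im);np.savez(f'{n}0.npz',im=im,W=cloud(d,c),d=d)
    print(n,c)
st()
E
```

```text
top {'fx': 521.7935230921322, 'fy': 521.7935230921322, 'cx': 281.9614409234846, 'cy': 211.39913638039974, 'rvec': array([ 2.16431607, -2.10139089,  0.24672251]), 'tvec': array([-0.04535303,  0.60468347,  1.16922707])}
side {'fx': 431.7385248759945, 'fy': 431.7385248759945, 'cx': 282.5484977683791, 'cy': 217.29050558248576, 'rvec': array([ 0.27886587, -2.73636693,  1.33132947]), 'tvec': array([0.54119685, 0.21076428, 0.75222682])}
t 0.1 tcp [0.2626 0.6214 0.303 ] q [-1.28  0.48  0.02  1.56 -0.01  1.11 -0.08] F [ 0.3  0.7 -1.1] op 0.0855 gf 0.0
```

View pics/top0.png

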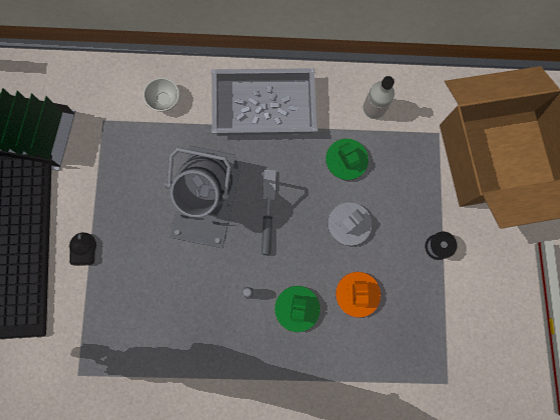

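View pics/side0.png

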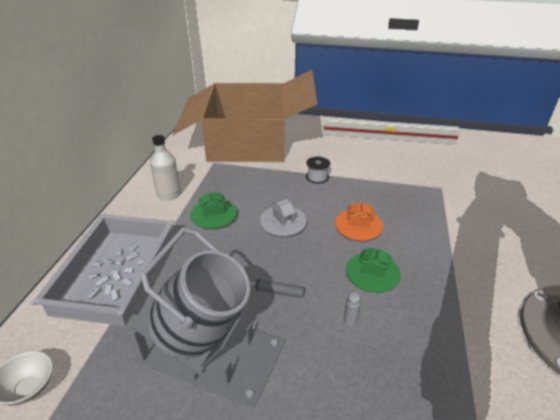

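Top view: the grey lid is at (350,224). Look-alikes are green at (347,160) and (298,308), and orange at (359,295). I choose the grey one. The can's mouth is at (195,193), the bail bar at about (200,152), the scraper at (268,215) and the vial at (248,292).

Run:
```python
from h import *
from scipy.optimize import least_squares
T=np.load('top0.npz');S=np.load('side0.npz')
W=T['W'];im=T['im']
a=cv2.resize(im[180:270,305:395],(400,400),interpolation=cv2.INTER_CUBIC);b=cv2.resize(im[140:240,150:250],(400,400),interpolation=cv2.INTER_CUBIC)
cv2.imwrite('pics/crop1.png',np.hstack([a,b]))
# lid
for n,(D,(u,v)) in {'top':(T,(350,224)),'side':(S,(284,218))}.items():
    w=D['W'][v-45:v+45,u-45:u+45].reshape(-1,3);w=w[~np.isnan(w[:,0])]
    print(n,'bench z',np.round(np.median(w[w[:,2]<.008][:,2]),4))
    p=w[(w[:,2]>.012)&(w[:,2]<.026)]
    (cx,cy),r=cv2.minEnclosingCircle((p[:,:2]*1000).astype(np.float32)); print('plate circ',cx,cy,r,np.median(p[:,2]), 'mean',p.mean(0))
    t=w[w[:,2]>.035];print(n,'bracket',len(t),t[:,2].max(),cv2.minAreaRect((t[:,:2]*1000).astype(np.float32)))
    t=t[t[:,2]>.057];print('tops',len(t),cv2.minAreaRect((t[:,:2]*1000).astype(np.float32)))
for n,D,(u,v) in (('top',T,(248,292)),('top',T,(268,215)),('top',T,(195,193)),('top',T,(200,152)),('top',T,(165,190))):
    print((u,v),np.round(D['W'][v,u],3))
```

```text
top bench z 0.0004
plate circ 619.4573364257812 -187.5709228515625 83.18991088867188 0.018994278542702348 mean [ 0.58882423 -0.19165038  0.01902115]
top bracket 293 0.07205272755207345 ((590.4086303710938, -193.92001342773438), (27.939016342163086, 61.632591247558594), 41.92356872558594)
tops 228 ((589.166015625, -192.4299774169922), (27.79143524169922, 52.156455993652344), 41.9643440246582)
side bench z -0.0005
plate circ 567.1936645507812 -276.96099853515625 139.99098205566406 0.01803399369492635 mean [ 0.58598687 -0.19870184  0.01813044]
side bracket 317 0.06665475739721753 ((593.0370483398438, -194.82046508789062), (29.168216705322266, 60.68040084838867), 43.81462860107422)
tops 175 ((591.5338134765625, -193.7049560546875), (28.70671844482422, 47.78116226196289), 43.1421012878418)
(248, 292) [0.415 0.045 0.072]
(268, 215) [0.605 0.005 0.016]
(195, 193) [0.642 0.178 0.066]
(200, 152) [0.696 0.152 0.214]
(165, 190) [ 0.662  0.261 -0.001]
```

View pics/crop1.png

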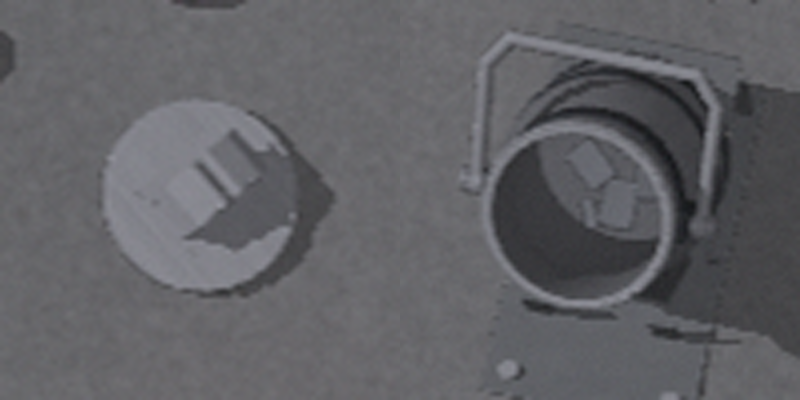

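The crop shows the grey lid with its grooved bracket running diagonally, and the open can (mouth at crop (580,215)) with the bail bar behind it from (510,38) to (700,78). Next I fit the can.

```bash
cat > canfit.py <<'E'
from h import *
from scipy.optimize import least_squares
def frame(psi,t=np.pi/6):
    # z leans to the front (-x can horizontally)
    return R.from_euler('z',psi).as_matrix()@R.from_euler('y',-t).as_matrix()
def rim(p,P):
    L=(P-p[:3])@frame(p[3]); r=np.hypot(L[:,0],L[:,1]);z=L[:,2]
    d1=np.hypot(np.maximum(0,np.maximum(45.5e-3-r,r-50e-3)),z)
    d2=np.hypot(r-.0455,np.maximum(z,0)); d3=np.hypot(r-.05,np.maximum(z,0)); return np.minimum(np.minimum(d1,d2),d3)
def fit(P,p0):
    p=np.array(p0,float)
    for g in (.03,.012,.008):
        L=(P-p[:3])@frame(p[3]);r=np.hypot(L[:,0],L[:,1])
        m=(abs(r-.048)<g)&(L[:,2]>-.028)&(L[:,2]<.012)
        # drop bail legs: |y|>56
        m&=abs(L[:,1])<.056
        s=least_squares(lambda p:rim(p,P[m]),p,loss='soft_l1',f_scale=.0015);p=s.x
    return p,m.sum(),np.median(rim(p,P[m]))
def bailfit(P,p):
    F=frame(p[3]);L=(P-p[:3])@F+[0,0,.03]
    r=np.hypot(L[:,0],L[:,2]);th=np.arctan2(L[:,0],L[:,2])
    m=(abs(r-.0887)<.009)&(abs(L[:,1])<.046)&(th>.3)&(th<1.55)
    if m.sum()<20: return None
    th0=np.median(th[m]);m&=abs(th-th0)<.09
    B=L[m];sl=np.polyfit(B[:,1],B[:,0],1)[0]
    return m.sum(),np.median(th[m]),np.median(r[m]),sl,B.mean(0)
E
python3 - <<'E'
from canfit import *
T=np.load('top0.npz');S=np.load('side0.npz')
Pt=T['W'][135:245,145:255].reshape(-1,3);Ps=S['W'][210:400,120:290].reshape(-1,3)
Pt=Pt[~np.isnan(Pt[:,0])];Ps=Ps[~np.isnan(Ps[:,0])]
rim0=T['W'][140:240,150:250];print('max z',np.nanmax(rim0[...,2]))
for n,P in (('t',Pt),('s',Ps),('b',np.vstack([Pt,Ps]))):
    p,m,e=fit(P,[.635,.175,.16,-.2]);print(n,np.round(p,4),m,round(e,4));print('  bail',bailfit(P,p))
E
```

```text
max z 0.21928610547039218
t [ 0.6662  0.3556  0.4996 -1.796 ] 0 nan
  bail None
s [ 0.5823  0.2631  0.3437 -1.0893] 0 nan
  bail None
b [ 0.6299  0.2347  0.2825 -1.6739] 0 nan
  bail None
  return _methods._mean(a, axis=axis, dtype=dtype,
  ret = ret.dtype.type(ret / rcount)
```

Run:
```python
from canfit import *
T=np.load('top0.npz');S=np.load('side0.npz');W=T['W']
# local max z along ring
for u,v in ((173,194),(217,194),(195,171),(194,214),(178,210),(211,178)):
    k=W[v-2:v+3,u-2:u+3].reshape(-1,3);print((u,v),np.round(k[np.nanargmax(k[:,2])],3))
Pt=T['W'][135:245,145:255].reshape(-1,3);Ps=S['W'][210:400,120:290].reshape(-1,3)
Pt=Pt[~np.isnan(Pt[:,0])];Ps=Ps[~np.isnan(Ps[:,0])]
k=[W[v-2:v+3,u-2:u+3].reshape(-1,3) for u,v in ((173,194),(217,194),(195,171),(194,214))]
c=np.mean([a[np.nanargmax(a[:,2])] for a in k],0);print('c',c)
for n,P in (('t',Pt),('s',Ps),('b',np.vstack([Pt,Ps]))):
    p,m,e=fit(P,[*c,-.2]);print(n,np.round(p,4),m,round(e,4));print('  bail',bailfit(P,p))
```

```text
(173, 194) [0.614 0.213 0.18 ]
(217, 194) [0.612 0.116 0.191]
(195, 171) [0.654 0.159 0.209]
(194, 214) [0.569 0.164 0.16 ]
(178, 210) [0.583 0.196 0.165]
(211, 178) [0.643 0.131 0.205]
c [0.61235477 0.16288955 0.18513013]
t [ 0.6118  0.1654  0.1835 -0.1571] 646 0.0007
  bail (np.int64(171), np.float64(1.3903922806630697), np.float64(0.08783418623528443), np.float64(0.008717562267976596), array([ 0.0860149 , -0.00011011,  0.0157879 ]))
s [ 0.5426  0.1751  0.3073 -0.1631] 0 nan
  bail None
b [ 0.6128  0.164   0.1837 -0.2   ] 2870 0.0008
  bail (np.int64(482), np.float64(1.3968309195110487), np.float64(0.08660681991634007), np.float64(-0.023515929457737225), array([0.08510961, 0.00183224, 0.0152258 ]))
  return _methods._mean(a, axis=axis, dtype=dtype,
  ret = ret.dtype.type(ret / rcount)
```

```bash
cat >> canfit.py <<'E'
def toolR(z,y):
    z=np.array(z)/np.linalg.norm(z);y=y-z*(y@z);y=y/np.linalg.norm(y);return np.stack([np.cross(y,z),y,z],1)
def ik(p,M):
    r=kin.inverse_kinematics(list(p),q(M));return None if r is None else np.round(r,2)
E
python3 - <<'E'
from canfit import *
s=st();c=calibration('wrist')
Rc=cv2.Rodrigues(np.array(c['rvec'],float))[0];o=-Rc.T@np.array(c['tvec']).ravel()
Rt=R.from_quat(np.roll(s['orientation'],-1)).as_matrix()
print('cam in tool',Rt.T@(o-s['tcp_pos']),'axis',Rt.T@Rc[2], c['fx'])
p=np.array([.612,.165,.1835,-.175]);F=frame(p[3]);m=p[:3];piv=m-.03*F[:,2]
D=np.array([0,0,-1.]);a=np.radians(42.5);ly=np.array([np.cos(a),np.sin(a),0])
for sg in(1,-1):
    print('grasp',sg,ik([.5904,-.193,.098],toolR(D,sg*ly)),'place',ik(m+.088*F[:,2],toolR(-F[:,2],sg*F[:,1])),ik(m+.16*F[:,2],toolR(-F[:,2],sg*F[:,1])))
xh=np.array([np.cos(p[3]),np.sin(p[3]),0])
for sg in(1,-1):
  for yo in(.034,-.034):
    M=toolR(D,sg*xh)
    print('bail',sg,yo,[ik(piv+yo*F[:,1]+(.0867*(np.sin(t)*F[:,0]+np.cos(t)*F[:,2]))+[0,0,.064],M) for t in(1.4,.7,0)])
E
```

```text
t 0.1 tcp [0.2626 0.6214 0.303 ] q [-1.28  0.48  0.02  1.56 -0.01  1.11 -0.08] F [ 0.3  0.7 -1.1] op 0.0855 gf 0.0
cam in tool [ 0.06612023 -0.00119404 -0.06986353] axis [-2.60736458e-01 -9.31443931e-04  9.65409567e-01] 300.60834895323626
grasp 1 [-0.16  0.71  0.53  1.86 -0.52  0.72  1.41] place [-0.84  0.27  0.36  2.1   0.57  0.44  0.39] [-0.92  0.13  0.36  2.1   0.56  0.6   0.41]
grasp -1 [-0.54  1.14  1.26  1.88 -1.23  1.17 -1.2 ] place [-1.14  0.32  0.73  2.11  0.28  0.37 -2.48] [-1.04  0.13  0.49  2.1   0.53  0.59 -2.7 ]
bail 1 0.034 [array([-0.67,  0.62,  0.51,  1.48, -0.32,  1.12, -0.28]), array([-0.73,  0.51,  0.51,  1.58, -0.27,  1.12, -0.33]), array([-0.8 ,  0.43,  0.5 ,  1.72, -0.23,  1.05, -0.4 ])]
bail 1 -0.034 [array([-0.65,  0.6 ,  0.6 ,  1.55, -0.37,  1.1 , -0.14]), array([-0.71,  0.48,  0.59,  1.65, -0.29,  1.1 , -0.21]), array([-0.76,  0.39,  0.55,  1.79, -0.23,  1.03, -0.29])]
bail -1 0.034 [array([-0.25,  0.58, -0.15,  1.44,  0.09,  1.12,  2.56]), array([-0.29,  0.48, -0.13,  1.54,  0.07,  1.12,  2.53]), array([-0.33,  0.4 , -0.13,  1.68,  0.06,  1.06,  2.48])]
bail -1 -0.034 [array([-0.19,  0.54, -0.1 ,  1.52,  0.06,  1.09,  2.66]), array([-0.24,  0.43, -0.06,  1.62,  0.03,  1.09,  2.65]), array([-0.29,  0.35, -0.06,  1.76,  0.02,  1.03,  2.61])]
```

Run:
```python
from canfit import *
psi=-.175;xh=np.array([np.cos(psi),np.sin(psi),0]);D=np.array([0,0,-1.])
env.reach([.60,.165,.40],q(toolR(D,xh)));env.dwell(.15)
im,d,c=cam('wrist');cv2.imwrite('pics/w1.png',im);np.savez('w1.npz',W=cloud(d,c),im=im);st()
a=np.radians(42.5);ly=np.array([np.cos(a),np.sin(a),0])
env.reach([.5904,-.193,.26],q(toolR(D,ly)));env.dwell(.15)
im,d,c=cam('wrist');cv2.imwrite('pics/w2.png',im);np.savez('w2.npz',W=cloud(d,c),im=im);st()
cv2.imwrite('pics/w12.png',np.hstack([cv2.resize(cv2.imread('pics/w1.png'),(400,300)),cv2.resize(im,(400,300))]))
w=np.load('w2.npz')['W'].reshape(-1,3);w=w[~np.isnan(w[:,0])];w=w[np.hypot(w[:,0]-.59,w[:,1]+.193)<.09]
print('bench',np.median(w[w[:,2]<.008][:,2]))
p=w[(w[:,2]>.012)&(w[:,2]<.025)];print('plate',cv2.minEnclosingCircle((p[:,:2]*1000).astype(np.float32)),np.median(p[:,2]))
for h in(.035,.055):
    t=w[(w[:,2]>h)&(w[:,2]<.08)];print(len(t),cv2.minAreaRect((t[:,:2]*1000).astype(np.float32)),np.percentile(t[:,2],98))
P=np.load('w1.npz')['W'].reshape(-1,3);P=P[~np.isnan(P[:,0])];P=P[P[:,2]<.25]
f,m,e=fit(P,[.612,.165,.1835,-.175]);print(np.round(f,4),m,e);print(bailfit(P,f))
```

```text
t 2.37 tcp [0.5998 0.1659 0.3998] q [-0.78  0.35  0.55  1.6  -0.19  1.25 -0.37] F [-1.  -0.7  0.7] op 0.085 gf 0.0
t 4.0 tcp [ 0.591  -0.1919  0.2602] q [-0.13  0.46  0.47  1.76 -0.25  0.98  1.18] F [0.3 0.5 0.7] op 0.0856 gf 0.0
bench 0.0003226889311525519
plate ((591.1690673828125, -196.58367919921875), 53.88274002075195) 0.018826470429541935
1839 ((591.3463745117188, -196.75576782226562), (27.982824325561523, 59.455562591552734), 41.77873611450195) 0.06645032751367565
1625 ((590.9783325195312, -196.34384155273438), (27.982824325561523, 53.60356521606445), 41.77873611450195) 0.06648746656453788
[ 0.614   0.1624  0.1818 -0.1682] 4075 0.0004907098211545252
(np.int64(982), np.float64(1.3640573160112455), np.float64(0.08800532968494285), np.float64(0.001798975983923756), array([0.08584404, 0.00226565, 0.01776991]))
```

View pics/w12.png

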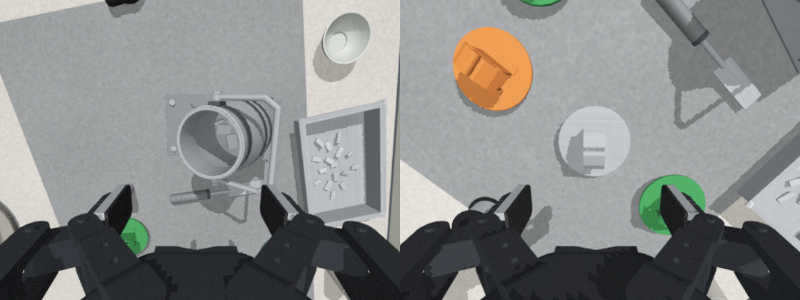

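Wrist view: the lid is at half-scale pixel (595,142) with radius 53.9 mm, as specified. The can mouth is at (213,142) and the bail is behind it. The wrist and fixed cameras disagree by about 2.5 mm, so a half-turned wrist view will separate out the camera bias.

Run:
```python
from canfit import *
j=list(env.get_state()['qpos']);j[6]-=np.pi
env.goto_joints(j);env.dwell(.15);s=st()
im,d,c=cam('wrist')
w=cloud(d,c).reshape(-1,3);w=w[~np.isnan(w[:,0])];w=w[np.hypot(w[:,0]-.59,w[:,1]+.193)<.07]
p=w[(w[:,2]>.012)&(w[:,2]<.025)];print('plate',cv2.minEnclosingCircle((p[:,:2]*1000).astype(np.float32)),np.median(p[:,2]))
for h in(.035,.055):
    t=w[(w[:,2]>h)&(w[:,2]<.08)];print(len(t),cv2.minAreaRect((t[:,:2]*1000).astype(np.float32)),np.percentile(t[:,2],98))
print(q(R.from_quat(np.roll(s['orientation'],-1)).as_matrix()))
```

```text
t 6.8 tcp [ 0.591  -0.1919  0.2602] q [-0.13  0.46  0.47  1.76 -0.25  0.98 -1.97] F [-0.8  0.2  0. ] op 0.0852 gf 0.0
plate ((591.097412109375, -197.71102905273438), 53.82723617553711) 0.018897376217486543
1879 ((590.9527587890625, -197.48980712890625), (27.820205688476562, 60.073081970214844), 42.00141906738281) 0.06640840944853932
1657 ((591.2797241210938, -197.93060302734375), (27.714567184448242, 53.78065490722656), 42.037757873535156) 0.06644062866507068
[np.float64(-0.00020207541677849233), np.float64(0.9156811496394814), np.float64(-0.40190540976261035), np.float64(0.00018155988554141486)]
```

```bash
cat >> canfit.py <<'E'
def mv(p,v=.1,M=None,**k):
    return env.movel(list(p),velocity=v,rot=None if M is None else q(M),**k)
E
python3 - <<'E'
from canfit import *
D=np.array([0,0,-1.]);a=np.radians(41.9);M=toolR(D,np.array([np.cos(a),np.sin(a),0]))
env.reach([.5911,-.1972,.15],q(M));s=st()
t=np.array([.5911,-.1972,.098]);e=np.array([.5911,-.1972,.15])-s['tcp_pos']
print('stop',mv(t+e,.08,stop_force=10));st()
env.grip(.02,60);st()
mv(np.array([.591,-.197,.27]),.2)
s=st()
f=np.array([.614,.1624,.1818,-.168]);F=frame(f[3]);m=f[:3];zc=F[:,2]
env.reach(list(m+(.088+.05)*zc),q(toolR(-zc,F[:,1])));env.dwell(.1);s=st();print('err',m+.138*zc-s['tcp_pos'])
im,d,c=cam('wrist');cv2.imwrite('pics/w3.png',im);np.savez('w3.npz',W=cloud(d,c))
E
```

```text
t 9.18 tcp [ 0.5912 -0.1972  0.1501] q [ 0.43  0.58 -0.28  1.79  0.21  0.8   0.77] F [-0.1  1.1 -0.3] op 0.0856 gf 0.0
stop False
t 9.98 tcp [ 0.5913 -0.1972  0.0981] q [ 0.41  0.66 -0.26  1.81  0.24  0.71  0.75] F [-0.8  1.2 -0.9] op 0.085 gf 0.0
t 10.55 tcp [ 0.5915 -0.1971  0.0984] q [ 0.41  0.66 -0.26  1.81  0.24  0.71  0.75] F [1.  0.1 2.7] op 0.0273 gf 59.8
t 11.56 tcp [ 0.59   -0.1969  0.2684] q [ 0.45  0.45 -0.31  1.71  0.15  1.02  0.82] F [ 0.4  0.  -2.7] op 0.0276 gf 59.2
t 13.04 tcp [0.5468 0.1721 0.301 ] q [ 0.07  0.25 -0.73  2.04  0.87  0.71  0.17] F [ 0.2 -0.4 -2.3] op 0.0274 gf 59.2
err [-0.00083322  0.00184439  0.00032689]
```

View pics/w3.png

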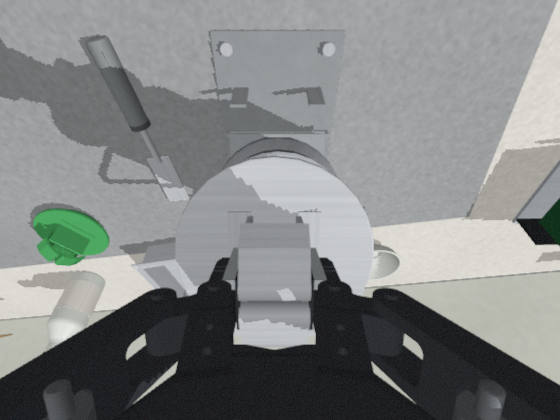

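Run:
```python
from canfit import *
f=np.array([.614,.1624,.1818,-.168]);F=frame(f[3]);m=f[:3];zc=F[:,2]
s=env.get_state();Rt=R.from_quat(np.roll(s['orientation'],-1)).as_matrix();print('rot err deg',np.degrees(R.from_matrix(toolR(-zc,F[:,1]).T@Rt).as_rotvec()))
L=(np.load('w3.npz')['W'].reshape(-1,3)-s['tcp_pos'])@Rt;L=L[~np.isnan(L[:,0])]
p=L[(abs(L[:,2]-.079)<.006)&(np.hypot(L[:,0],L[:,1])<.07)];A=np.c_[p[:,:2],np.ones(len(p))];print('plane',np.linalg.lstsq(A,p[:,2],rcond=None)[0])
print('lid in tool',cv2.minEnclosingCircle((p[:,:2]*1000).astype(np.float32)))
def go(h,v,**k):
    t=m+(.088+h)*zc
    return mv(t+COR,v,toolR(-zc,F[:,1]),**k)
COR=m+.138*zc-s['tcp_pos']
go(.022,.1);env.dwell(.2);s=st();e=m+.110*zc-s['tcp_pos'];print('err',F.T@e)
```

```text
rot err deg [0.1090937  0.02776014 0.14351983]
plane [0.00013429 0.00091947 0.07952591]
lid in tool ((1.3677669763565063, -1.2938283681869507), 53.82975769042969)
t 13.72 tcp [0.5591 0.1734 0.278 ] q [ 0.05  0.3  -0.7   2.04  0.95  0.68  0.11] F [-0.1  0.2 -1.7] op 0.0275 gf 59.2
err [ 0.0003746  -0.00168097 -0.0013204 ]
```

Run:
```python
from canfit import *
f=np.array([.614,.1624,.1818,-.168]);F=frame(f[3]);m=f[:3];zc=F[:,2];M=toolR(-zc,F[:,1])
mv(m+.110*zc,.1,M)
for i in range(5):
    env.dwell(.06);print(np.round(1e3*F.T@(m+.110*zc-env.get_state()['tcp_pos']),2))
im,d,c=cam('wrist');s=env.get_state();Rt=M
L=(cloud(d,c).reshape(-1,3)-(m+.11*zc))@M;L=L[~np.isnan(L[:,0])]
p=L[(abs(L[:,2]-.079)<.006)&(np.hypot(L[:,0],L[:,1])<.07)]
print('lid in tool',cv2.minEnclosingCircle((p[:,:2]*1000).astype(np.float32)))
```

```text
[-0.13  0.09 -0.14]
[-0.06  0.04 -0.09]
[-0.01 -0.02 -0.07]
[ 0.   -0.01 -0.04]
[ 0.04 -0.05 -0.03]
lid in tool ((1.181813359260559, -0.9392288327217102), 54.11699295043945)
```

Run:
```python
from canfit import *
f=np.array([.614,.1624,.1818,-.168]);F=frame(f[3]);m=f[:3]+.0006*F[:,0];zc=F[:,2];M=toolR(-zc,F[:,1])
g=lambda h:m+(.088+h)*zc
print(mv(g(.008),.05,M,stop_force=12))
env.dwell(.15);s=st();print(np.round(1e3*F.T@(s['tcp_pos']-g(0)),2),np.round(F.T@s['force'],1))
print(mv(g(-.004),.03,stop_force=14))
env.dwell(.1);s=st();print(np.round(1e3*F.T@(s['tcp_pos']-g(0)),2),np.round(F.T@s['force'],1),s['torque'])
```

```text
False
t 14.89 tcp [0.5672 0.1705 0.2653] q [ 0.04  0.33 -0.68  2.04  0.99  0.67  0.08] F [-0.3 -0.4 -2.8] op 0.0275 gf 59.2
[0.02 0.16 8.08] [-1.6 -0.4 -2.3]
True
t 15.33 tcp [0.5713 0.17   0.2584] q [ 0.04  0.34 -0.67  2.04  1.01  0.67  0.06] F [-0.2  0.6  3.9] op 0.0272 gf 59.9
[0.18 0.35 0.02] [1.7 0.5 3.5] [ 0.07436556  0.08444908 -0.03336586]
```

Run:
```python
from canfit import *
f=np.array([.614,.1624,.1818,-.168]);F=frame(f[3]);m=f[:3]+.0006*F[:,0];zc=F[:,2];M=toolR(-zc,F[:,1])
g=lambda h:m+(.088+h)*zc
print(mv(g(-.004),.02,stop_force=12));s=st();print(np.round(1e3*F.T@(s['tcp_pos']-g(0)),2))
env.grip(.06);st()
mv(g(.12),.2);env.dwell(.15)
im,d,c=cam('wrist');cv2.imwrite('pics/w4.png',im);W=cloud(d,c);np.savez('w4.npz',W=W);st()
L=(W.reshape(-1,3)-f[:3])@F;L=L[~np.isnan(L[:,0])]
p=L[(abs(L[:,2]-.009)<.006)&(np.hypot(L[:,0],L[:,1])<.065)];A=np.c_[p[:,:2],np.ones(len(p))]
print('plane',np.linalg.lstsq(A,p[:,2],rcond=None)[0]);print('plate',cv2.minEnclosingCircle((p[:,:2]*1000).astype(np.float32)))
t=L[(L[:,2]>.025)&(L[:,2]<.065)&(np.hypot(L[:,0],L[:,1])<.045)];print('bracket',np.percentile(t[:,2],98),cv2.minAreaRect((t[:,:2]*1000).astype(np.float32)))
print(bailfit(L@F.T+f[:3],f))
```

```text
True
t 15.54 tcp [0.5712 0.1702 0.2582] q [ 0.03  0.34 -0.67  2.04  1.01  0.67  0.06] F [-4.  -1.1  5.5] op 0.0273 gf 60.4
[-0.03  0.55 -0.07]
t 15.96 tcp [0.5709 0.1699 0.2574] q [ 0.03  0.34 -0.67  2.04  1.01  0.67  0.06] F [-0.3 -0.  -0.4] op 0.0601 gf 0.0
t 16.91 tcp [0.512  0.1792 0.3609] q [ 0.13  0.12 -0.79  2.03  0.68  0.78  0.32] F [ 0.8  0.5 -0.4] op 0.0603 gf 0.0
plane [ 5.74693964e-05 -1.85216223e-03  8.97594250e-03]
plate ((-1.0530630350112915, -0.748708188533783), 54.01877212524414)
bracket 0.05636763409059622 ((-0.9299278259277344, -0.5175638198852539), (27.96682357788086, 58.844417572021484), 89.8117904663086)
(np.int64(691), np.float64(1.3634716198243566), np.float64(0.08474852967929335), np.float64(-0.0024390068961115795), array([0.08315811, 0.00010714, 0.01725725]))
```

View pics/w4.png

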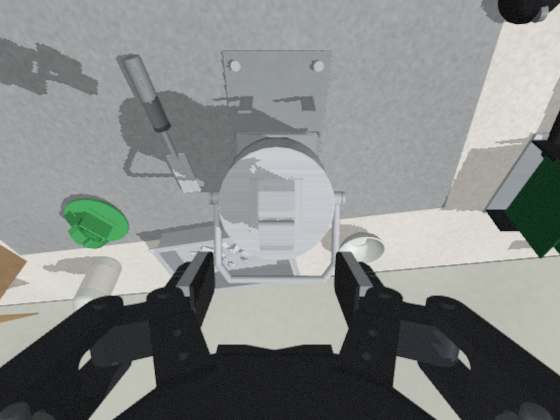

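The lid is home: the plate is 9.0 mm above the rim with no tilt, and the groove is within 0.2°. Picture 4 shows it centred at (276,205), with the bail bar at (275,278). Now the bail.

```bash
cat >> canfit.py <<'E'
f=np.array([.614,.1624,.1818,-.168]);F=frame(f[3]);piv=f[:3]-.03*F[:,2]
xh=np.array([np.cos(f[3]),np.sin(f[3]),0]);MB=toolR(np.array([0,0,-1.]),xh);YO=-.034;G=.064
def bp(th,r=.0869,up=0): return piv+YO*F[:,1]+r*(np.sin(th)*F[:,0]+np.cos(th)*F[:,2])+[0,0,G+up]
E
python3 - <<'E'
from canfit import *
env.reach(list(bp(1.364,.0867,.07)),q(MB))
env.grip(.03,20);env.dwell(.1);st()
print(mv(bp(1.364,.0867,.0),.08,stop_force=6));env.dwell(.1);s=st();print(s['tcp_pos']-bp(1.364,.0867))
im,d,c=cam('wrist');cv2.imwrite('pics/w5.png',im)
env.grip(.0,20);st()
E
```

```text
t 18.34 tcp [0.6866 0.1156 0.3479] q [ 0.14  0.55 -0.61  1.41  0.32  1.28 -0.66] F [-0.2 -0.   0.2] op 0.0301 gf 0.0
False
t 19.47 tcp [0.6871 0.1157 0.2785] q [ 0.13  0.6  -0.59  1.49  0.35  1.15 -0.69] F [-0.3 -0.3 -0.7] op 0.0302 gf 0.0
[0.00029526 0.00017642 0.00080194]
t 19.84 tcp [0.688  0.1153 0.2787] q [ 0.13  0.6  -0.59  1.49  0.35  1.15 -0.69] F [ 4.4 -0.2  2. ] op 0.0069 gf 21.1
```

View pics/w5.png

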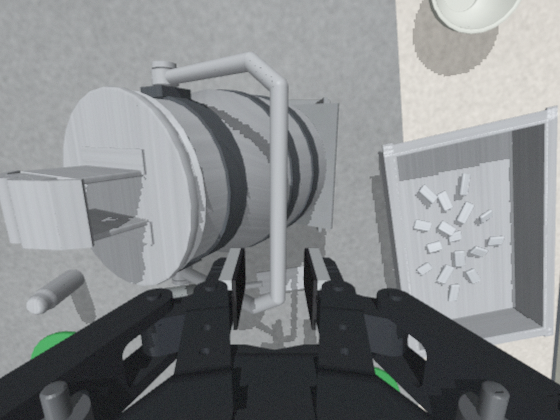

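The bar is pinched between the pads (opening 7 mm; bar at (278,200) before closing). Now swinging.

Run:
```python
from canfit import *
def step(th,r,v=.08):
    mv(bp(th,r),v);s=env.get_state();print(round(th,2),round(s['time'],2),'F',np.round(F.T@s['force'],1),'op',round(s['opening'],4),'gf',round(float(np.max(s['gripper_force'])),1))
for th in np.arange(1.25,.33,-.12): step(th,.0869)
step(.3,.0875);env.dwell(.2);s=st()
im,d,c=cam('wrist');cv2.imwrite('pics/w6.png',im)
```

```text
1.25 20.12 F [ 7.6 -1.2  1.7] op 0.0067 gf 21.3
1.13 20.4 F [8.3 0.4 3.5] op 0.0067 gf 21.2
1.01 20.68 F [ 9.8 -1.4  4.4] op 0.007 gf 21.2
0.89 20.97 F [ 8.2 -0.9  6.2] op 0.0066 gf 21.5
0.77 21.25 F [ 7.7 -1.1  7.6] op 0.0069 gf 21.8
0.65 21.53 F [ 6.4 -1.8  8.2] op 0.0069 gf 22.0
0.53 21.82 F [ 5.1 -2.2  8.8] op 0.0068 gf 22.2
0.41 22.1 F [ 3.4 -2.6  8.8] op 0.0066 gf 22.3
0.3 22.37 F [2.  0.  6.1] op 0.0068 gf 22.1
t 22.57 tcp [0.6035 0.1299 0.3052] q [ 0.16  0.46 -0.64  1.66  0.29  1.12 -0.73] F [-1.6 -0.9  6.1] op 0.0071 gf 22.1
```

View pics/w6.png

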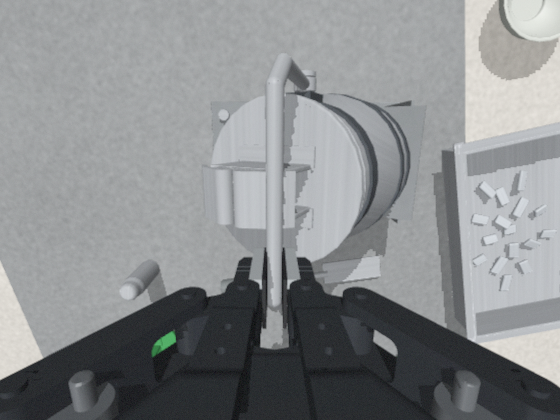

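The bar is now over the rear of the bracket at (275,190), with the groove ahead of it. A force of about 6 N shows it is pinched slightly inward, so I swing out further while passing the crest.

Run:
```python
from canfit import *
def step(th,r,v=.04):
    mv(bp(th,r),v);s=env.get_state();print(round(th,2),round(s['time'],2),'F',np.round(F.T@s['force'],1),'op',round(s['opening'],4),'tcp err mm',np.round(1e3*F.T@(s['tcp_pos']-bp(th,r)),1))
env.grip(0,35)
step(.3,.0895)
for th,r in((.24,.0910),(.18,.0922),(.13,.0928),(.08,.0930),(.04,.0928),(.01,.0922)): step(th,r)
step(0,.0905);env.dwell(.2);step(0,.0898);env.dwell(.1);s=st();print(F.T@s['force'])
im,d,c=cam('wrist');cv2.imwrite('pics/w7.png',im)
```

```text
0.3 23.08 F [-0.1  3.7 -3.7] op 0.0064 tcp err mm [-0.8  0.2 -0.7]
0.24 23.38 F [-1.5  3.8 -7.6] op 0.006 tcp err mm [-0.9  0.2 -0.6]
0.18 23.67 F [ -1.7   4.3 -11.5] op 0.0065 tcp err mm [-0.6  0.2 -0.7]
0.13 23.93 F [ -0.9   5.1 -14.1] op 0.0062 tcp err mm [-0.3  0.2 -0.9]
0.08 24.2 F [ -0.2   5.5 -12.1] op 0.0066 tcp err mm [-0.1  0.2 -0.9]
0.04 24.45 F [  0.1   4.9 -11.5] op 0.0062 tcp err mm [ 0.1  0.2 -0.8]
0.01 24.7 F [  0.4   5.6 -10.8] op 0.0063 tcp err mm [ 0.5  0.2 -0.6]
0 24.95 F [ 2.7  3.9 -6.7] op 0.0063 tcp err mm [ 0.9  0.2 -0.2]
0 25.4 F [ 1.6  3.7 -5.4] op 0.0059 tcp err mm [0.8 0.2 0.1]
t 25.5 tcp [0.5795 0.134  0.298 ] q [ 0.16  0.43 -0.65  1.73  0.29  1.08 -0.75] F [ 5.   3.5 -2.7] op 0.0061 gf 34.5
[ 2.46880312  4.29340472 -4.49553994]
```

View pics/w7.png

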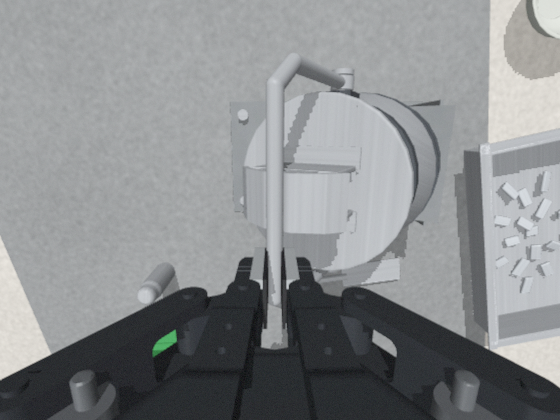

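The bar sits over the middle of the bracket at (275,200), about where the groove should be. I lower it, let go, and verify.

Run:
```python
from canfit import *
mv(bp(-.01,.088),.03);env.dwell(.15);s=st();print(F.T@s['force'])
env.grip(.03,20);st()
mv(bp(0,.088,.10),.15);env.dwell(.3);st()
im,d,c=cam('wrist');cv2.imwrite('pics/w8.png',im[60:340,150:480]);W=cloud(d,c)
L=(W.reshape(-1,3)-piv)@F;L=L[~np.isnan(L[:,0])]
b=L[(abs(L[:,0])<.03)&(L[:,1]>.018)&(L[:,1]<.046)&(L[:,2]>.07)&(L[:,2]<.11)];print('bar',len(b),b.mean(0),np.percentile(b[:,2],95))
p=L[(abs(L[:,2]-.039)<.006)&(np.hypot(L[:,0],L[:,1])<.065)];A=np.c_[p[:,:2],np.ones(len(p))]
print('plane',np.linalg.lstsq(A,p[:,2],rcond=None)[0]);print('plate',cv2.minEnclosingCircle((p[:,:2]*1000).astype(np.float32)))
```

```text
t 25.95 tcp [0.5795 0.1339 0.2973] q [ 0.16  0.43 -0.65  1.73  0.29  1.08 -0.75] F [1.2 1.1 6.3] op 0.0061 gf 35.7
[3.97819859 1.28132137 4.98433826]
t 26.31 tcp [0.5786 0.1335 0.2952] q [ 0.16  0.43 -0.65  1.73  0.29  1.08 -0.75] F [-0.1  0.4 -0.3] op 0.0302 gf 0.0
t 27.43 tcp [0.5796 0.1336 0.3953] q [ 0.18  0.35 -0.67  1.6   0.22  1.27 -0.69] F [ 0.3 -0.4 -0.7] op 0.0298 gf 0.0
bar 428 [0.00115417 0.0322018  0.09036848] 0.09234268798137683
plane [-0.00509081 -0.00159655  0.03907666]
plate ((2.5225212574005127, 0.17501449584960938), 64.71478271484375)
```

View pics/w8.png

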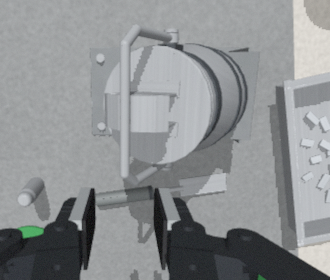

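The released bar rests at θ≈0, with its centre about 88 mm from the hinge and its top at 92.3 mm (it would be about 93.7 mm on a crest). That puts it in the groove. The lid plate is still level at 39 mm above the hinge, and the vial and scraper are unmoved.

```bash
python3 -c "
from h import *
print(job.job_done())"
```

```text
the job is handed in; nothing more can be done
None
```

The lid is seated squarely on the can and the bail is over the rear crest and resting in the groove. The gripper is clear, the vial and scraper are undisturbed by eye, and the job was handed in at about 27 s; no verdict came back.

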